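# Pack the two-layer sample transport box

### The arm

A 6-joint arm with a two-finger parallel gripper is mounted at the origin on the work surface. World frame = base frame: x ahead of the robot, y to its left, z up, the work surface at z = 0. Lengths are in m, angles in rad, forces in N, time in s.
With the tool pointing down it reaches from about 0.325 to 0.775 m from the base axis. Payload 5.5 kg.
Tool frame: the origin (TCP) lies at the very end of the fingers, on their centre line; the grasp point (between the pads) lies 19 mm behind it; z points along the fingers, y is the direction in which the jaws open and shut (so a half turn about z gives the same grasp; the last joint's range is limited). The gripper opens to 85 mm and grips with 20 to 120 N. Pads are 22 mm wide; open, the fingers measure 114 mm over their backs; the gripper's body (76 mm by 85 mm) begins 54 mm behind the grasp point. The pads swing forward as they close: fully open they stand 13 mm farther back than shut.
Start: joints at [-1.371, 0.091, 1.231, -0, 1.82, -0.057], TCP at [0.152, -0.58, 0.211] pointing down, gripper open.
Joint ranges: [-2.87, 2.87], [-0.86, 2.18], [0.17, 2.46], [-1.51, 4.65], [0.06, 2.69], [-2.65, 2.65]. Speed limits (rad/s): [2.57, 2.57, 3.01, 3.14, 3.14, 3.14].

### API

Orientations are given as a rotation vector (axis times angle).
In Python, from bench import bot, hand, status, capture, trace, spot_point gives the robot as it stands. Calls block until the motion is done:
- bot.move_pose(position, orientation): joint-space move of the TCP to a pose.
- bot.servo_line(position, ori=None, vel=0.15, contact_N=None): straight line of the TCP; ori=None keeps the orientation; vel is the mean speed in m/s. With contact_N (N) it stops when the force on the tool has changed by that much, and returns True; else False.
- bot.movej(angles): joint-space move.
- hand.gripper_to(opening): finger opening in m; the grip force is fixed at half the most; returns when the fingers have stopped.
- bot.dwell(seconds).
- bot.ik(position, orientation): joint angles nearest the present ones, or None.
- status.observe(): the state.
- capture(name): name is "side" or "top" or "wrist"; returns a dict with "frame" (480x640x3 uint8, red, green, blue), "K" (3x3 intrinsics, pixels), "rvec" (rotation vector, rad) and "tvec" (3), from world to camera coordinates, as OpenCV has them; the wrist camera has in their place "hand_eye" (4x4, takes a point from camera to tool coordinates, whose origin is the TCP and whose axes are the flange's). Camera axes: x right, y down, z forward; pixel columns grow to the right and rows downward; lengths in m; the calibration is good to about 2 mm. A picture is of the moment at which its call begins: read the wrist's pose just before it. There is no depth.
A pose or a line that the arm cannot do raises bot.IKError and nothing moves.
- bot.job_done(): hands the job in, once; it reports no verdict.
Trained networks look in a picture, given as the dict that the camera call returned (one of the last four; its "shot" number tells which), for a name from the list of things; names that differ only in an ending like _2 or _b are one class to them, and where a whole thing is asked for, a point or a joint stands for the part that bears it (a point fixed in the world has none). Each returns a list of dicts, best first, with "conf" (0 to 1); they miss things now and then, are a little off and sometimes report something else, mostly with a low value. They report only what shows in the picture. A call takes as long as a camera call. They do not tell look-alikes from the thing itself.
- trace(picture, query): "mask" (480x640 bool, what is visible of it).
- spot_point(picture, query): "position" ([x, y, z] in m, in world coordinates, good to about 4 mm: a listed point, or the origin of a listed thing).
The state is a dict: "t": time; "joints": joint angles; "qvel": joint speeds; "joint_efforts": joint torques, N m; "tcp_pos": TCP position; "tcp_rot": TCP orientation; "ft_force": force on the tool from outside, world axes, zero at the start; "torque": the same for the moment, N m; "width": finger opening in m.
Only numpy, scipy, OpenCV 4.12 (cv2) and the standard library are available. Lean on these libraries where they do the work, as an engineer would, in place of code of your own. Each camera call takes 0.05 s, during which the arm holds its last target. There are 200 camera calls.

### The job

Pack the blue transport box for the courier. First fill its bottom layer: take the red-capped canister out of its leaning holder and lay it on its side in the grey V cradle, and stand the blue cold brick in the pocket beside it; then fit the white divider flat on the ledge inside the box, logger and handle upward, and finally stand the purple vial case in the divider's empty recess. Do not knock over or push away the other things on the bench.

Things in the scene. Friction and masses are not known exactly. Their poses are not given: they have to be found in the camera images.
- box: Blue open transport box with a white floor, fixed, 200 (x) x 240 (y) x 80 high. Origin at the centre of its underside, x across the two lanes, y along them, z up. Walls 8 thick (inside 184 x 224), floor top at z = 8. Along each short end (y = +-104 to +-112) a white ledge strip, top at z = 66; the walls rise to z = 80.
- cradle (a point): In the box at (-38, 0, 40) mm, axes as the box: where the middle of the canister lies in the cradle, its axis along box y, cap to either end. The cradle is two grey V saddles 8 thick, 52 mm either side of this point along y; their 45-degree flanks reach 24 mm out in x, up to 6 mm below this point. Between them the lane is free from box x = -92 to +15, down to the floor.
- brick_pocket (a point): In the box, at box (38, 0, 8) mm: centre of the floor of the brick's pocket, axes as the box. The pocket is 36 (x) x 116 (y) inside, bounded by grey ribs 5 thick that rise to box z = 18, 10 above this floor.
- ledge (a point): Centre of the box's opening at the height of the ledge tops, box (0, 0, 66) mm, axes as the box. The seated divider's origin comes here.
- divider: White divider plate 178 (x) x 218 (y) x 6, 0.35 kg, origin at the centre of its underside, z out of its upper face. Orange handle fin 70 (x) x 12 (y) on its middle, up to z = 56. Recess on the +y half; black logger 90 x 46 fixed at y = -68, top at z = 18. Starts on the sloping stand. Fits into the box with 3 mm to spare all round, its y along the box's y, either way round.
- handle (a point): On the divider's handle fin, 40 above the plate's underside, 16 below the fin's top: the point to grip, across its 12 mm (divider y). Axes as the divider.
- recess (a point): Centre of the floor of the divider's recess for the vial case, divider (0, 68, 6) mm, axes as the divider. Recess 126 (x) x 56 (y) inside, with a rim 8 high and 4 thick.
- stand: Fixed aluminium stand for the divider, origin under its centre. Its 170 x 200 face slopes 30 degrees, centre at (0, 0, 75) mm, low edge at its -x side with a lip 14 above the face; the face leans towards the robot. The divider lies on it, z up out of the slope, its -x edge at the lip.
- holder: Grey fixed holder, base plate 64 (x) x 100 (y) x 10, with a square socket (39 mm inside, 4 mm walls, 45 deep along its axis) that leans 25 degrees from vertical towards the holder's +y. Origin at the centre of its underside; the middle of the socket's floor is at (0, -22, 30) mm.
- canister: Canister, straight cylinder 36 in diameter and 130 long, 0.12 kg, with a paper label and a red cap (last 30 mm). Origin at the centre of its foot, z along its axis towards the cap. It starts foot down in the holder's socket, leaning 25 degrees; it must be drawn about 50 mm along its axis to come free.
- canister_mid (a point): Middle of the canister's axis, 65 mm from the foot; axes as the canister.
- brick: Blue cold brick standing on its long narrow side on the bench, 30 (x) x 110 (y) x 50 high, 0.3 kg. Origin at the centre of its underside.
- vial_case: Purple vial case with two rows of white dots on top, 120 (x) x 50 (y) x 48 high, 0.22 kg. Origin at the centre of its underside. It starts flat on the bench; either way round is right in the recess.
- jar: Bystander: small amber jar with a yellow cap, 30 in diameter, 58 high, standing among the holder, brick and case. Origin under its centre.
- spray_bottle: Bystander: white spray bottle, 72 in diameter, 204 high, at the back left. Origin under its centre.
- beaker: Bystander: glass beaker, 72 in diameter, 85 high, near the robot on its left. Origin under its centre.
- marker: Bystander: black marker pen lying on the bench at the right, 130 long, 14 thick. Origin under its middle, x along it.
- tip_box: Bystander: orange tip box, 85 x 120 x 70 high, at the back. Origin under its centre.
- tube_rack: Bystander: white rack with tubes, 100 x 160 x 53 high, at the back. Origin under its centre.
Mind the look-alikes: they are no part of the job. What is meant by the vial_case is not orange, and is the larger of those in its own colour.

How it is judged:
By the outcome, as a careful person would: the job done as asked, in the order asked, and still so for the second after the job is handed in, with the robot touching nothing.
It also fails if it takes over 72 s, if anything falls off the work surface, if the arm or the gripper's body presses on something with over 40 N, if the wrist force passes 120 N, or if a joint passes its speed limit or range.

## Working session

There is one attempt and no reset: what is moved stays moved. The work goes in short steps, each a Python script; the robot and the scene stay as the last script left them, time stands still between calls to the robot, and variables do not carry over. Pictures are saved under pics/ and viewed, about 8 in all and at most 12, crops included, and the job is handed in when it is done.

```bash
ls; mkdir -p pics; python3 - <<'E'
from bench import bot, hand, status, capture, trace, spot_point
import cv2,numpy as np
ims={}
for n in ["top","side"]:
    p=capture(n); cv2.imwrite(f"pics/{n}0.png",p["frame"][:,:,::-1])
    np.savez(f"pics/{n}0.npz",**{k:v for k,v in p.items()})
    for q in ["box","cradle","brick_pocket","ledge","divider","handle","recess","stand","holder","canister","canister_mid","brick","vial_case","jar","marker"]:
        print(n,q,[(np.round(d["position"],3).tolist(),round(d["conf"],2)) for d in spot_point(p,q)])
s=status.observe();print(s["t"],s["tcp_pos"],s["tcp_rot"])
E
```

```text
pics
top box [([0.559, -0.023, 0.001], 0.66), ([0.436, 0.415, 0.08], 0.22)]
top cradle [([0.528, -0.028, 0.041], 0.6), ([0.656, -0.453, -0.003], 0.3)]
top brick_pocket [([0.599, -0.014, 0.009], 0.74), ([0.547, -0.352, 0.003], 0.21)]
top ledge [([0.563, -0.025, 0.067], 0.8), ([0.765, -0.113, 0.002], 0.7)]
top divider [([0.495, 0.379, 0.075], 0.65), ([0.32, 0.248, 0.002], 0.53), ([0.462, -0.28, -0.001], 0.37)]
top handle [([0.48, 0.36, 0.113], 0.66)]
top recess [([0.435, 0.415, 0.08], 0.63)]
top stand []
top holder [([0.5, -0.424, -0.001], 0.6)]
top canister []
top canister_mid [([0.502, -0.42, 0.088], 0.9)]
top brick [([0.638, -0.298, -0.0], 0.69)]
top vial_case [([0.347, -0.369, 0.001], 0.91), ([0.49, -0.449, 0.034], 0.38)]
top jar [([0.541, -0.355, -0.001], 0.49)]
top marker [([0.66, -0.457, -0.002], 0.76)]
side box [([0.559, -0.02, 0.001], 0.83)]
side cradle [([0.526, -0.029, 0.041], 0.68), ([0.64, -0.3, -0.001], 0.34)]
side brick_pocket [([0.6, -0.014, 0.004], 0.7), ([0.766, -0.115, 0.004], 0.32)]
side ledge [([0.564, -0.023, 0.062], 0.65)]
side divider [([0.494, 0.379, 0.074], 0.92), ([0.566, -0.019, 0.065], 0.22)]
side handle [([0.484, 0.358, 0.113], 0.77)]
side recess [([0.442, 0.415, 0.078], 0.61), ([0.457, -0.281, 0.0], 0.18)]
side stand [([0.494, 0.376, 0.075], 0.3)]
side holder [([0.498, -0.428, 0.0], 0.69), ([0.767, -0.117, 0.001], 0.6)]
side canister []
side canister_mid [([0.496, -0.424, 0.089], 0.51)]
side brick [([0.75, 0.267, -0.001], 0.66), ([0.639, -0.301, 0.002], 0.61), ([0.771, 0.077, -0.002], 0.33)]
side vial_case [([0.452, -0.282, 0.001], 0.82), ([0.172, -0.312, 0.0], 0.69), ([0.344, -0.37, -0.001], 0.45)]
side jar [([0.439, 0.413, 0.074], 0.75), ([0.552, -0.349, 0.003], 0.61), ([0.768, 0.077, -0.003], 0.22)]
side marker [([0.661, -0.453, -0.002], 0.6)]
1.6 [ 0.15240816 -0.58033332  0.21118108] [-3.11571844e+00 -4.02321756e-01  4.53731537e-06]
```

View pics/top0.png

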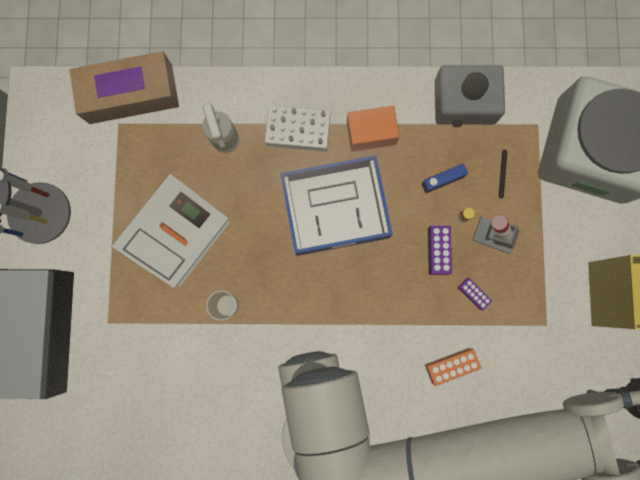

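View pics/side0.png

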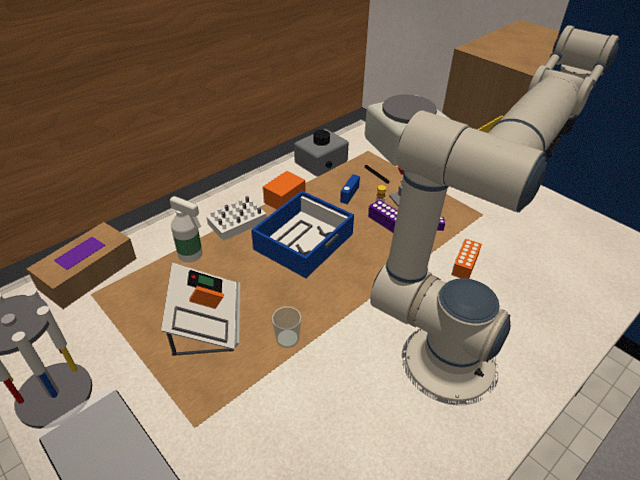

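Top view: box at px (335,205), large purple case (441,249), small purple decoy (475,293), brick (445,178), holder and canister (497,230), divider (172,230). I'll get the yaws from masks next and take a close wrist look at the holder area.

```bash
cat > h.py <<'E'
from bench import bot, hand, status, capture, trace, spot_point
import cv2,numpy as np
from scipy.spatial.transform import Rotation as R
def cam(p,st=None):
    "K, Rcw, C (camera->world)"
    if "hand_eye" in p:
        st=st or p["st"]; T=np.eye(4);T[:3,:3]=R.from_rotvec(st["tcp_rot"]).as_matrix();T[:3,3]=st["tcp_pos"]
        W=T@np.array(p["hand_eye"]); return np.array(p["K"]),W[:3,:3],W[:3,3]
    Rm=R.from_rotvec(np.ravel(p["rvec"])).as_matrix(); return np.array(p["K"]),Rm.T,-Rm.T@np.ravel(p["tvec"])
def snap(n,save=None):
    st=status.observe(); p=capture(n); p["st"]=st
    if save: cv2.imwrite(f"pics/{save}.png",p["frame"][:,:,::-1])
    return p
def toplane(p,uv,z):
    K,Rw,C=cam(p); uv=np.reshape(uv,(-1,2)).astype(float)
    d=np.c_[uv,np.ones(len(uv))]@np.linalg.inv(K).T@Rw.T
    return C+d*((z-C[2])/d[:,2])[:,None]
def project(p,X):
    K,Rw,C=cam(p); c=(np.reshape(X,(-1,3))-C)@Rw; c=c@K.T; return c[:,:2]/c[:,2:]
def rect(p,mask,z):
    "centre, long axis yaw(deg), (long,short) of mask on plane z"
    v,u=np.nonzero(mask); X=toplane(p,np.c_[u,v],z)[:,:2]
    (c,s,a)=cv2.minAreaRect((X*1000).astype(np.float32))
    if s[0]<s[1]: a+=90; s=s[::-1]
    return np.round(np.array(c)/1000,4),round((a+90)%180-90,1),np.round(s)
def down(yaw): # tool down, tool y axis at yaw (rad) in the world
    y=np.array([np.cos(yaw),np.sin(yaw),0]);z=np.array([0,0,-1.]);x=np.cross(y,z)
    return R.from_matrix(np.c_[x,y,z]).as_rotvec()
def spots(p,q): return [(np.round(d["position"],4).tolist(),round(d["conf"],2)) for d in spot_point(p,q)]
E
python3 - <<'E'
from h import *
p=snap("top")
for q,z in [("box",.08),("brick",.05),("vial_case",.048),("holder",.01),("jar",.058)]:
    for d in trace(p,q): print(q,round(d["conf"],2),rect(p,d["mask"],z))
print(np.round(p["K"],1).tolist(), cam(p)[2])
s=status.observe()
bot.move_pose([0.44,-0.33,0.40],s["tcp_rot"])
w=snap("wrist","w1"); print(np.round(w["hand_eye"],3).tolist())
for q in ["holder","canister","canister_mid","brick","vial_case","jar"]: print(q,spots(w,q))
print(status.observe()["t"],status.observe()["joints"])
E
```

```text
box 0.64 (array([ 0.5582, -0.0227]), -78.3, array([243., 212.]))
brick 0.6 (array([ 0.6325, -0.2922]), -66.8, array([123.,  37.]))
brick 0.29 (array([ 0.5643, -0.0224]), -78.9, array([245., 213.]))
vial_case 0.72 (array([ 0.1736, -0.303 ]), -68.9, array([127.,  59.]))
vial_case 0.67 (array([ 0.3458, -0.3588]), 44.5, array([82., 37.]))
vial_case 0.64 (array([ 0.4518, -0.2766]), 0.2, array([123.,  59.]))
vial_case 0.46 (array([0.4959, 0.3886]), -36.6, array([234., 191.]))
holder 0.97 (array([ 0.4988, -0.4279]), 68.0, array([105.,  76.]))
jar 0.64 (array([ 0.5072, -0.4263]), 17.9, array([67., 39.]))
jar 0.56 (array([ 0.5401, -0.3428]), -46.0, array([44., 31.]))
[[553.5, 0.0, 324.8], [0.0, 553.5, 236.9], [0.0, 0.0, 1.0]] [ 0.31414421 -0.01106661  1.40202089]
[[0.0, -0.945, -0.326, 0.085], [1.0, 0.0, 0.0, 0.0], [-0.0, -0.326, 0.945, -0.163], [0.0, 0.0, 0.0, 1.0]]
holder [([0.4937, -0.4291, -0.0042], 0.85)]
canister [([0.4859, -0.4444, 0.031], 0.9)]
canister_mid [([0.4985, -0.4215, 0.0896], 0.9)]
brick [([0.547, -0.3482, 0.003], 0.74)]
vial_case [([0.4517, -0.2802, 0.0005], 0.97), ([0.1701, -0.3039, -0.0055], 0.64), ([0.3459, -0.368, -0.0012], 0.63)]
jar [([0.5464, -0.3497, 0.0028], 0.9)]
3.8167 [-7.06208756e-01  8.59951997e-02  8.91066125e-01  2.06192539e-05
  2.16498901e+00  6.08601599e-01]
```

View pics/w1.png

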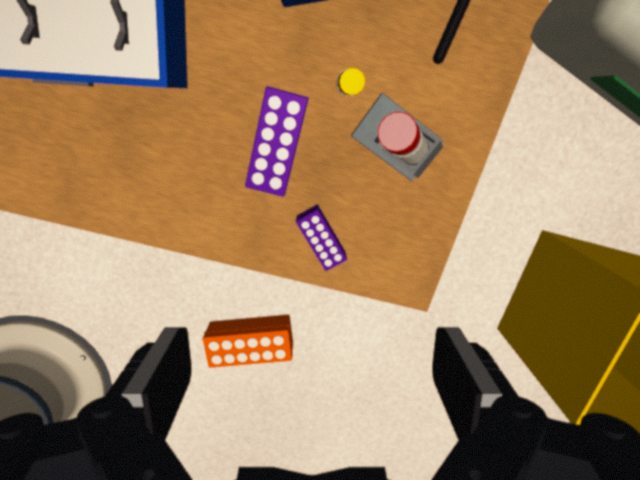

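Wrist view: holder base corners at px (383,95), (441,140), (414,179), (353,131). The cap top is at (398,132), so the canister leans up-left, towards world +y. The case is at (276,140), its small decoy at (322,238) and the jar at (352,81). Next I fit the holder and check IK for the grasp tilts.

```bash
cat >> h.py <<'E'
def canpose(hp,yaw): # holder pos, yaw -> foot, axis, lean dir
    d=np.array([-np.sin(yaw),np.cos(yaw),0]); foot=np.array([hp[0],hp[1],0.030])-0.022*d
    return foot, np.sin(np.radians(25))*d+np.cos(np.radians(25))*np.array([0,0,1]), d
def frame(g,y): return R.from_matrix(np.c_[np.cross(y,g),y,g]).as_rotvec()
def tcp(gp,g,ex=0.019): return np.array(gp)+ex*np.array(g)
E
cat > t1.py <<'E'
from h import *
w=snap("wrist")
X=toplane(w,[(383,95),(441,140),(414,179),(353,131)],0.01)
print(np.round(X,4).tolist())
e=(X[0]-X[1])+(X[3]-X[2]); print("long yaw",np.degrees(np.arctan2(e[1],e[0])),np.linalg.norm(e)/2)
hp=X.mean(0); yaw=np.arctan2(e[1],e[0])-np.pi/2
f,a,d=canpose(hp,yaw); print("hp",hp,"foot",f,"cap pred px",project(w,f+.13*a),"mid",f+.065*a)
for dd in trace(w,"box")[:1]: print(rect(w,dd["mask"],.08))
for dd in trace(w,"vial_case"): print(rect(w,dd["mask"],.048))
by=np.radians(11.5); ey=np.array([-np.sin(by),np.cos(by),0])
S=.082; gp=f+S*a; cr=np.array([.527,-.028,.04])
for el in (40,45,50,55,60,65):
    E=np.radians(el);t=E-np.radians(25); g=np.cos(E)*d-np.sin(E)*np.array([0,0,1]); n=np.cross(a,g)
    for s in (1,-1):
        o=frame(g,s*n); q=bot.ik(tcp(gp,g),o); q0=bot.ik(tcp(gp,g)-.1*g,o); q2=bot.ik(tcp(gp,g)+.06*a+[0,0,.1],o)
        out=[]
        for cs in (1,-1):
            c=cs*ey; g2=-np.sin(t)*c-np.cos(t)*np.array([0,0,1]); n2=np.cross(c,g2)
            q3=bot.ik(tcp(cr+(S-.065)*c,g2),frame(g2,s*n2)); out.append(None if q3 is None else np.round(q3,2).tolist())
        print(el,s,None if q is None else np.round(q,2).tolist(),q0 is not None,q2 is not None,out)
E
python3 t1.py
```

```text
[[0.543, -0.3939, 0.01], [0.5103, -0.4812, 0.01], [0.4547, -0.4645, 0.01], [0.4927, -0.3706, 0.01]]
long yaw 68.66977969468213 0.0972885073092948
hp [ 0.50016984 -0.42754147  0.01      ] foot [ 0.4921675  -0.44803446  0.03      ] cap pred px [[399.10942785 129.74482316]] mid [ 0.50215958 -0.42244599  0.08891001]
(array([ 0.5108, -0.0773]), -75.3, array([202.,  82.]))
(array([ 0.3579, -0.3653]), 45.6, array([83., 37.]))
(array([ 0.187, -0.306]), -69.5, array([124.,  74.]))
(array([ 0.4577, -0.2818]), 0.1, array([121.,  52.]))
40 1 [-1.06, 0.65, 0.99, 0.72, 2.03, 2.61] False False [None, [-0.3, 0.05, 1.63, 0.23, 1.58, -0.51]]
40 -1 [-1.06, 0.65, 0.99, 0.72, 2.03, -0.53] True True [[0.08, -0.09, 1.77, -0.26, 1.43, -0.09], [-0.3, 0.05, 1.63, 0.23, 1.58, 2.63]]
45 1 [-1.04, 0.6, 1.01, 0.65, 1.99, 2.61] False False [None, [-0.34, 0.09, 1.61, 0.3, 1.63, -0.55]]
45 -1 [-1.04, 0.6, 1.01, 0.65, 1.99, -0.53] True True [[0.14, -0.09, 1.78, -0.35, 1.43, -0.02], [-0.34, 0.09, 1.61, 0.3, 1.63, 2.59]]
50 1 [-1.02, 0.55, 1.04, 0.59, 1.95, 2.61] False False [None, [-0.38, 0.13, 1.58, 0.36, 1.67, -0.59]]
50 -1 [-1.02, 0.55, 1.04, 0.59, 1.95, -0.53] True True [[0.19, -0.07, 1.79, -0.44, 1.43, 0.05], [-0.38, 0.13, 1.58, 0.36, 1.67, 2.55]]
55 1 [-0.99, 0.5, 1.07, 0.52, 1.91, 2.61] False False [None, [-0.42, 0.18, 1.56, 0.42, 1.71, -0.62]]
55 -1 [-0.99, 0.5, 1.07, 0.52, 1.91, -0.53] True True [[0.24, -0.05, 1.8, -0.53, 1.44, 0.12], [-0.42, 0.18, 1.56, 0.42, 1.71, 2.52]]
60 1 [-0.96, 0.46, 1.1, 0.45, 1.86, 2.62] False False [None, [-0.45, 0.23, 1.53, 0.48, 1.76, -0.65]]
60 -1 [-0.96, 0.46, 1.1, 0.45, 1.86, -0.52] True True [[0.29, -0.03, 1.81, -0.61, 1.45, 0.19], [-0.45, 0.23, 1.53, 0.48, 1.76, 2.49]]
65 1 [-0.93, 0.42, 1.13, 0.38, 1.82, 2.64] False False [None, [-0.48, 0.28, 1.5, 0.54, 1.81, -0.67]]
65 -1 [-0.93, 0.42, 1.13, 0.38, 1.82, -0.51] True True [[0.34, 0.0, 1.81, -0.69, 1.47, 0.26], [-0.48, 0.28, 1.5, 0.54, 1.81, 2.47]]
```

```bash
cat > t2.py <<'E'
from h import *
Z=np.array([0,0,1.])
f,a,d=canpose([.5000,-.4277],np.radians(68.4-90))
E=np.radians(50);S=.085; g=np.cos(E)*d-np.sin(E)*Z; o=frame(g,-np.cross(a,g)); T=tcp(f+S*a,g)
bot.move_pose(T-.13*g,o)
bot.servo_line(T-.05*g,vel=.2)
print("hit",bot.servo_line(T,vel=.08,contact_N=8), status.observe()["ft_force"])
hand.gripper_to(0.0); s=status.observe(); print(s["width"],s["ft_force"],s["tcp_pos"]-T)
bot.servo_line(np.array(s["tcp_pos"])+.065*a,vel=.08); s=status.observe(); print(s["width"],s["ft_force"])
bot.servo_line(np.array(s["tcp_pos"])+[0,0,.10],vel=.2); s=status.observe(); print(s["width"],s["ft_force"],s["t"])
p=snap("side","s2")
cv2.imwrite("pics/s2c.png",cv2.resize(p["frame"][60:300,280:600,::-1],None,fx=2,fy=2))
print(spots(snap("top"),"canister"),"pred foot",s["tcp_pos"]-.019*g-S*a)
w=snap("wrist","w2")
print(spots(w,"canister_mid"),"pred",s["tcp_pos"]-.019*g-(S-.065)*a)
E
python3 t2.py
```

```text
hit False [ 0.15506895 -0.40357156 -0.21806213]
0.031729883626622636 [-2.3426917  -0.90468182  2.98830348] [-0.00018596 -0.0001702   0.00058498]
0.03157124272187386 [-0.5243104 -0.6915811 -1.1710803]
0.03144887445168024 [ 0.86453635 -0.00276034 -1.65914976] 8.55
[([0.5022, -0.4234, 0.1884], 0.79), ([0.6371, -0.2969, 0.0009], 0.67)] pred foot [ 0.50147807 -0.42289529  0.18743103]
[([0.51, -0.3924, 0.2429], 0.55)] pred [ 0.51159052 -0.39735416  0.24634104]
```

View pics/w2.png

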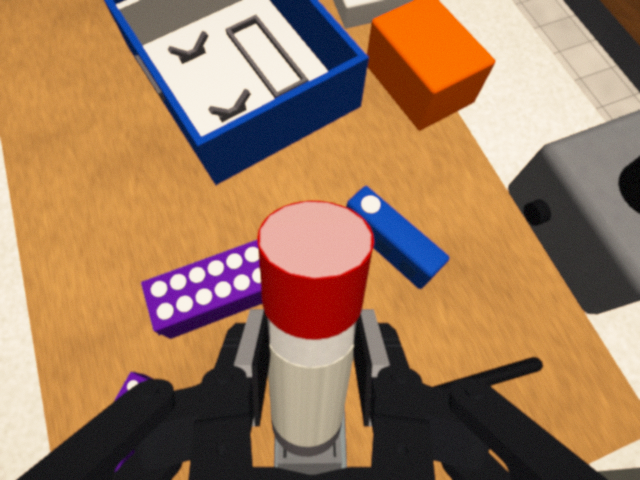

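The canister is held and drawn clear, with axis and position as predicted. Now going above the cradle to measure the box from close by.

```bash
cat > t3.py <<'E'
from h import *
Z=np.array([0,0,1.])
P=[snap(n) for n in ("top","side","wrist")]
def meas(P):
    for p in P:
        for q in ("box","ledge","cradle","brick_pocket"): print(p["shot"],q,spots(p,q)[:2])
meas(P)
s=status.observe()
by=np.radians(11.4); c=np.array([-np.sin(by),np.cos(by),0]); t=np.radians(25); S=.085
g2=-np.sin(t)*c-np.cos(t)*Z; o=frame(g2,-np.cross(c,g2))
T=tcp(np.array([.5255,-.0295,.04])+(S-.065)*c,g2)
bot.servo_line(s["tcp_pos"]+np.array([-.03,.05,.05]),vel=.2)
bot.move_pose(T+[0,0,.2],o)
w=snap("wrist","w3"); meas([w,snap("top","top3")])
print(status.observe()["t"],status.observe()["width"])
E
python3 t3.py
```

```text
9 box [([0.5618, -0.0254, 0.0013], 0.66)]
9 ledge [([0.5602, -0.0244, 0.0627], 0.92)]
9 cradle [([0.5579, -0.0229, 0.0029], 0.73), ([0.5292, -0.027, 0.0364], 0.72)]
9 brick_pocket [([0.5985, -0.0128, 0.0101], 0.87)]
10 box [([0.562, -0.0233, -0.0001], 0.93)]
10 ledge [([0.5637, -0.0236, 0.0639], 0.97)]
10 cradle [([0.563, -0.0236, 0.0011], 0.34)]
10 brick_pocket [([0.5988, -0.0153, 0.0072], 0.84), ([0.4384, 0.4157, 0.0738], 0.36)]
11 box [([0.5604, -0.0239, 0.0017], 0.92), ([0.6394, -0.2983, 0.0018], 0.64)]
11 ledge [([0.56, -0.0255, 0.0638], 0.94)]
11 cradle [([0.5269, -0.0319, 0.04], 0.81)]
11 brick_pocket [([0.6013, -0.013, 0.0065], 0.57), ([0.7638, -0.1143, -0.002], 0.41)]
12 box [([0.5619, -0.0216, 0.0027], 0.65), ([0.525, -0.0289, 0.0403], 0.6)]
12 ledge [([0.561, -0.0235, 0.0696], 0.82)]
12 cradle [([0.5282, -0.0298, 0.0381], 0.57)]
12 brick_pocket [([0.5994, -0.0118, 0.0079], 0.79)]
13 box [([0.5595, -0.0222, 0.0002], 0.76)]
13 ledge [([0.5604, -0.0225, 0.0635], 0.89)]
13 cradle [([0.4956, 0.3768, 0.0742], 0.63), ([0.5307, -0.0283, 0.0399], 0.56)]
13 brick_pocket [([0.5984, -0.0169, 0.01], 0.62), ([0.496, -0.4236, -0.0004], 0.47)]
11.9333 0.03157986157621137
```

View pics/w3.png

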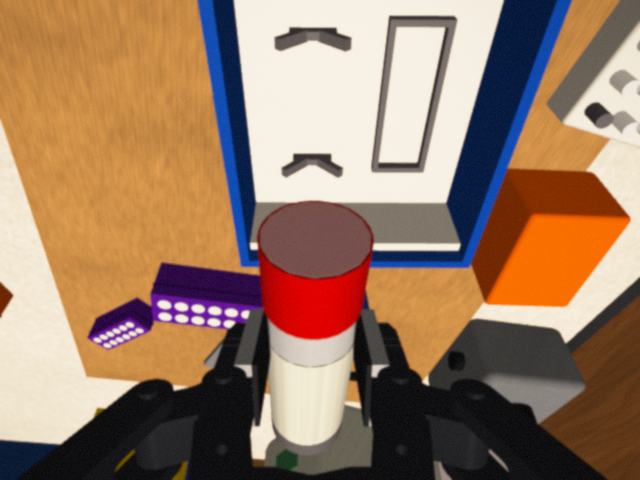

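Wrist view: the canister is gripped square, cap towards +y. The box rim's -y edge runs from px (242,266) to (472,266), with saddles at (313,38) and (311,165). I use the rim to fix the box yaw, then lower.

```bash
cat > t4.py <<'E'
from h import *
w=snap("wrist")
X=toplane(w,[(242,266),(472,266),(201,0),(568,0)],.08)[:,:2]; print(np.round(X,4).tolist())
for i,j in ((0,1),(0,2),(1,3)):
    e=X[j]-X[i]; print(np.degrees(np.arctan2(e[1],e[0])),np.linalg.norm(e))
yaw=np.radians(11.6); Rz=np.array([[np.cos(yaw),-np.sin(yaw)],[np.sin(yaw),np.cos(yaw)]])
print("centre from edge",(X[0]+X[1])/2-Rz@[0,-.12])
b=np.array([.5612,-.0233,0])
for x,y,z in ((-.1,-.12,.08),(.1,-.12,.08),(-.038,-.052,.026),(-.038,.052,.026),(.0175,-.0605,.018),(.0585,.0605,.018)):
    v=Rz@[x,y]; print((x,y),project(w,[b[0]+v[0],b[1]+v[1],z]).round())
E
python3 t4.py
```

```text
[[0.4902, -0.1586], [0.6882, -0.1192], [0.4506, 0.0476], [0.6434, 0.0863]]
11.264239547690165 0.20191772714544695
100.88471186549843 0.20998391202663363
102.3205316614292 0.21027998468057424
centre from edge [ 0.56510126 -0.02135115]
(-0.1, -0.12) [[239. 267.]]
(0.1, -0.12) [[466. 266.]]
(-0.038, -0.052) [[309. 167.]]
(-0.038, 0.052) [[307.  41.]]
(0.0175, -0.0605) [[371. 170.]]
(0.0585, 0.0605) [[447.  23.]]
```

```bash
cat >> h.py <<'E'
BYAW=np.radians(11.6); BP=np.array([.5630,-.0228,0])
RB=R.from_euler('z',BYAW)
def box(x,y,z): return BP+RB.apply([x,y,z])
EX,EY,Z=RB.apply([1,0,0]),RB.apply([0,1,0]),np.array([0,0,1.])
E
cat > t5.py <<'E'
from h import *
c=EY; t=np.radians(25); S=.085
g2=-np.sin(t)*c-np.cos(t)*Z; o=frame(g2,-np.cross(c,g2))
T=tcp(box(-.038,0,.04)+(S-.065)*c,g2)
bot.servo_line(T+[0,0,.10],ori=o,vel=.25)
bot.servo_line(T+[0,0,.012],vel=.15)
f0=status.observe()["ft_force"]
print("hit",bot.servo_line(T-[0,0,.004],vel=.03,contact_N=5)); s=status.observe(); print("z off",s["tcp_pos"]-T,s["ft_force"]-f0)
hand.gripper_to(.052); 
s=status.observe(); print(s["width"],s["ft_force"])
bot.servo_line(s["tcp_pos"]-.10*g2,vel=.15)
bot.servo_line(s["tcp_pos"]-.10*g2+[0,0,.12],vel=.25)
w=snap("wrist","w5"); p=snap("top","t5")
print(spots(w,"canister_mid"),spots(p,"canister_mid"),"want",box(-.038,0,.04),status.observe()["t"])
for q in ("ledge","brick_pocket","box"): print(q,spots(w,q)[:1],spots(p,q)[:1])
E
python3 t5.py
```

```text
hit True
z off [ 6.33510562e-04 -6.28961349e-05  3.46738025e-03] [ 0.18705856 -0.9456297   3.0434162 ]
0.051957551824612945 [-0.15478966  0.18701158 -0.18099483]
[([0.528, -0.0285, 0.0399], 0.56)] [([0.5626, -0.0259, 0.0654], 0.72), ([0.6387, -0.2963, -0.0003], 0.71), ([0.5313, -0.0324, 0.0384], 0.56)] want [ 0.52577614 -0.03044096  0.04      ] 15.6417
ledge [([0.5575, -0.0191, 0.0662], 0.58)] [([0.5607, -0.0242, 0.0649], 0.96)]
brick_pocket [([0.6029, -0.0144, 0.0065], 0.69)] [([0.5967, -0.013, 0.0076], 0.76)]
box [([0.5638, -0.0225, 0.0029], 0.91)] [([0.5625, -0.0227, 0.0017], 0.81)]
```

View pics/w5.png

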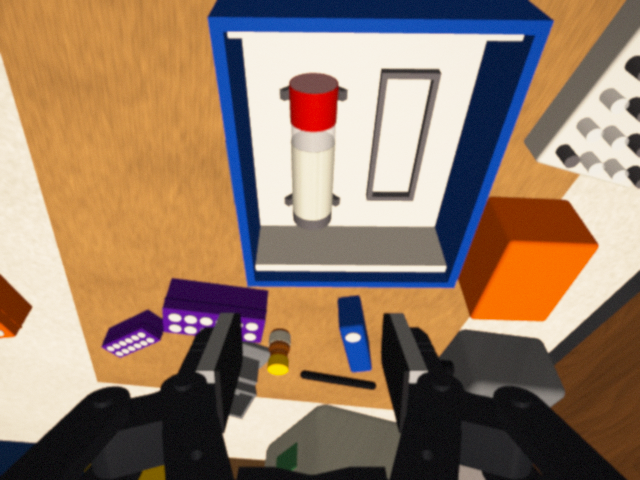

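The canister lies in both saddles, cap at +y. Box outer rim corners are at px (211,20), (552,20), (247,286), (458,286). I'll fit the box from these, then go above the brick.

```bash
cat >> h.py <<'E'
from scipy.optimize import least_squares
def fitbox(p,uv,loc,x0):
    "planar pose (x,y,yaw) of local points loc from pixels uv"
    def res(v):
        X=R.from_euler('z',v[2]).apply(loc)+[v[0],v[1],0]; return (project(p,X)-uv).ravel()
    r=least_squares(res,x0); return r.x,np.abs(r.fun).max()
def best(pos,yaw):
    "down orientation, jaw axis yaw or its half turn, smaller joint travel"
    q=np.array(status.observe()["joints"]); c=[]
    for k in (0,np.pi):
        s=bot.ik(pos,down(yaw+k))
        if s is not None: c.append((np.abs(s-q).max()+.3*abs(s[5]),k))
    return down(yaw+min(c)[1])
E
cat > t6.py <<'E'
from h import *
w=snap("wrist")
C=np.array([(-.1,.12,.08),(.1,.12,.08),(-.1,-.12,.08),(.1,-.12,.08)])
print(fitbox(w,np.array([(211,20),(552,20),(247,286),(458,286)]),C,[.56,-.02,.2]))
t=np.array([.61,-.30,.22]); bot.move_pose(t,best(t,np.radians(23.2)))
w=snap("wrist","w6")
for q in ("brick",): print(spots(w,q)); [print(rect(w,d["mask"],.05),d["conf"],np.argwhere(d["mask"]).min(0),np.argwhere(d["mask"]).max(0)) for d in trace(w,q)]
print(status.observe()["t"])
E
python3 t6.py
```

```text
(array([ 0.56616715, -0.02304307,  0.20021441]), np.float64(2.647375219502237))
[([0.6408, -0.2954, 0.0032], 0.92)]
(array([ 0.6376, -0.295 ]), -66.7, array([113.,  32.])) 0.64 [142 323] [278 364]
17.4667
```

View pics/w6.png

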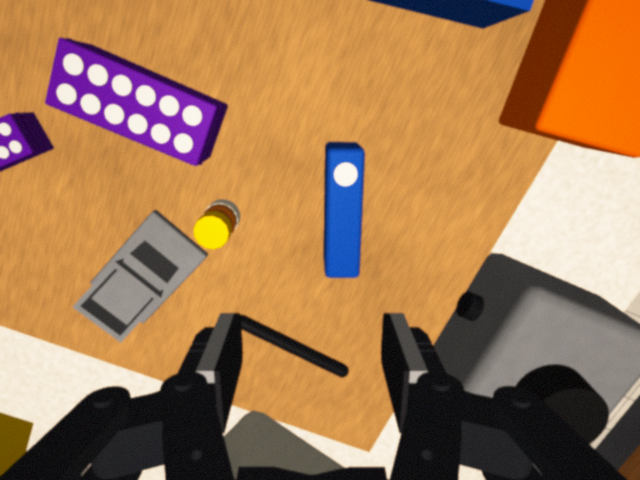

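Wrist view: brick at px (344,210), square to the jaws, with jar (213,225) and marker (295,345) clear of the fingers. Grasping it.

```bash
cat > t7.py <<'E'
from h import *
o=status.observe()["tcp_rot"]
T=np.array([.6378,-.2952,.018])
hand.gripper_to(.062)
bot.servo_line(T+[0,0,.05],vel=.25)
print(bot.servo_line(T,vel=.08,contact_N=8))
hand.gripper_to(0.0); s=status.observe(); print(s["width"],s["ft_force"])
bot.servo_line(T+[0,0,.2],vel=.25); s=status.observe(); print(s["width"],s["ft_force"])
t=box(.038,0,.22); bot.move_pose(t,best(t,BYAW))
w=snap("wrist","w7")
for q in ("brick_pocket","box","ledge","brick"): print(q,spots(w,q)[:2])
for x,y,z in ((-.1,-.12,.08),(.1,-.12,.08),(-.1,.12,.08),(.1,.12,.08),(.0175,-.0605,.018),(.0585,.0605,.018),(.0175,.0605,.018),(.0585,-.0605,.018)): print((x,y),project(w,box(x,y,z)).round())
print(status.observe()["t"])
E
python3 t7.py
```

```text
False
0.02794716242514667 [-2.93252644 -0.00474361  3.74697095]
0.028022297262909616 [ 0.19688616  0.65241579 -4.56219499]
brick_pocket []
box [([0.5635, -0.0223, 0.0019], 0.93)]
ledge []
brick [([0.6029, -0.0198, 0.2047], 0.59)]
(-0.1, -0.12) [[143. 355.]]
(0.1, -0.12) [[386. 355.]]
(-0.1, 0.12) [[94. 33.]]
(0.1, 0.12) [[407.  33.]]
(0.0175, -0.0605) [[288. 260.]]
(0.0585, 0.0605) [[335. 123.]]
(0.0175, 0.0605) [[286. 123.]]
(0.0585, -0.0605) [[333. 260.]]
21.9583
```

View pics/w7.png

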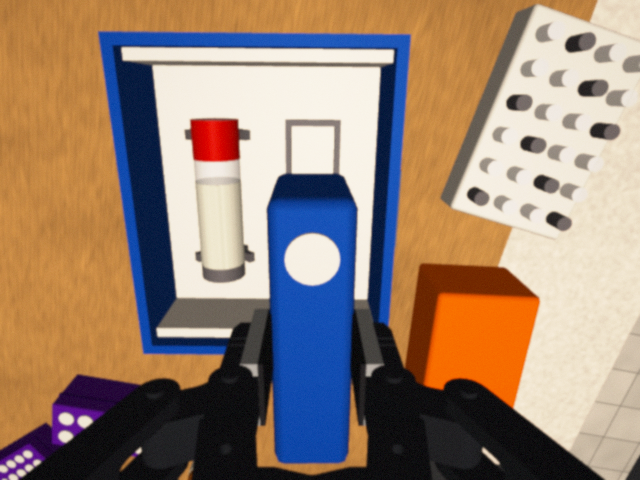

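Wrist view: the brick is held square, and the pocket's far end shows at px (286-341,121). Rim corners are at (101,32), (411,35), (143,354). I refine the box pose with these.

```bash
cat > t8.py <<'E'
from h import *
w=snap("wrist")
L=np.array([(-.1,.12,.08),(.1,.12,.08),(-.1,-.12,.08),(.015,.063,.018),(.061,.063,.018)]); U=np.array([(101,32),(411,35),(143,354),(286,121),(340.5,121)])
v,e=fitbox(w,U,L,[.563,-.0228,.2]); print(v,np.degrees(v[2]),e)
X=R.from_euler('z',v[2]).apply(L)+[v[0],v[1],0]; print((project(w,X)-U).round(1).tolist())
E
python3 t8.py
```

```text
[ 0.56508596 -0.02304705  0.18964788] 10.866022948720746 1.6557342215069042
[[-1.7, -0.2], [0.9, 0.7], [0.4, 0.1], [-0.5, -0.5], [1.0, 0.2]]
```

```bash
sed -i 's/^BYAW=.*/BYAW=np.radians(11.0); BP=np.array([.5649,-.0230,0])/' h.py; cat > t9.py <<'E'
from h import *
T=box(.038,0,.026); o=best(T+[0,0,.19],BYAW)
bot.servo_line(T+[0,0,.06],ori=o,vel=.2)
bot.servo_line(T+[0,0,.014],vel=.12)
print("hit",bot.servo_line(T-[0,0,.003],vel=.03,contact_N=6)); s=status.observe(); print("off",np.round(s["tcp_pos"]-T,4),s["ft_force"])
if s["tcp_pos"][2]-T[2]<.005:
    hand.gripper_to(.042); bot.servo_line(T+[0,0,.08],vel=.15); bot.servo_line(T+[0,0,.22],vel=.3)
w=snap("wrist","w9"); print(spots(w,"brick"),box(.038,0,.008)); print(status.observe()["t"])
E
python3 t9.py
```

```text
hit True
off [0.0003 0.     0.0012] [-0.1661519  0.3367391  3.472175 ]
[([0.6037, -0.0184, 0.0106], 0.84)] [ 0.60220183 -0.01574926  0.008     ]
25.5333
```

View pics/w9.png

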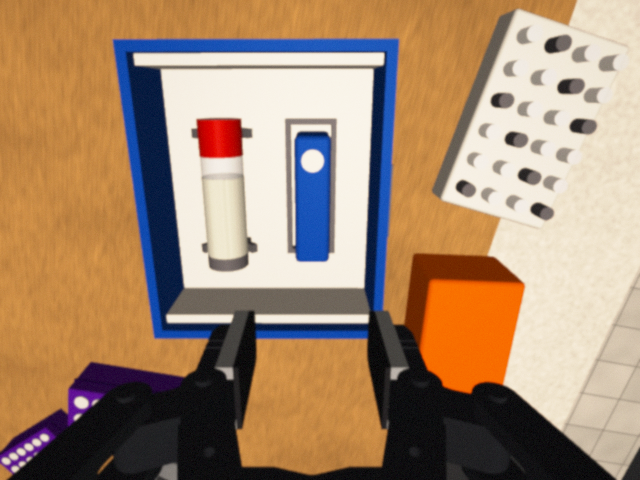

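Wrist view: the brick stands inside its ribs at px (312,197) and the canister is still in the cradle. Bottom layer done. Next is the divider, viewed along its normal.

```bash
cat >> h.py <<'E'
def divR(psi): # divider axes on stand
    return (R.from_euler('z',psi)*R.from_euler('y',-np.radians(30)))
E
cat > t10.py <<'E'
from h import *
w=snap("wrist")
print("box",fitbox(w,np.array([(116,40),(398,40),(155,338)]),np.array([(-.1,.12,.08),(.1,.12,.08),(-.1,-.12,.08)]),[.565,-.023,.19]))
D=divR(np.radians(55.5)); zd=D.apply([0,0,1]); yd=D.apply([0,1,0]); hp=np.array([.482,.359,.113])
hand.gripper_to(.045)
bot.move_pose([.43,.08,.33],status.observe()["tcp_rot"])
q=np.array(status.observe()["joints"])
T=tcp(hp,-zd)+.13*zd
for k in (1,-1):
    s=bot.ik(T,frame(-zd,k*yd)); s2=bot.ik(T-.13*zd,frame(-zd,k*yd)); print(k,None if s is None else np.round(s,2),s2 is not None)
k=min((np.abs(bot.ik(T,frame(-zd,k*yd))-q).max(),k) for k in(1,-1) if bot.ik(T,frame(-zd,k*yd)) is not None)[1]
bot.move_pose(T,frame(-zd,k*yd))
w=snap("wrist","w10"); print(k,status.observe()["t"],status.observe()["tcp_pos"])
for q in ("divider","handle","recess","stand"): print(q,spots(w,q)[:2])
for d in trace(w,"handle")[:1]: m=np.argwhere(d["mask"]); print(m.min(0),m.max(0))
E
python3 t10.py
```

```text
box (array([ 0.56428957, -0.02304007,  0.1914035 ]), np.float64(3.2965548726477323))
1 [ 0.35 -0.51  1.84  0.3   1.38 -2.18] True
-1 [ 0.35 -0.51  1.84  0.3   1.38  0.96] True
-1 27.7083 [0.4515358  0.31259398 0.20960898]
divider [([0.494, 0.3732, 0.0722], 0.84)]
handle [([0.4877, 0.3575, 0.1147], 0.7)]
recess [([0.4385, 0.4099, 0.0824], 0.94)]
stand []
[ 82 157] [322 474]
```

View pics/w10.png

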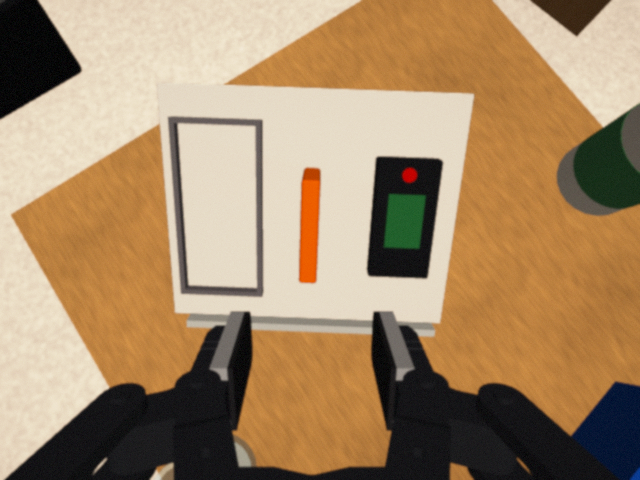

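Wrist view: divider corners at px (157,83), (474,94), (176,313), (441,323), recess on the left, fin at (310,225), logger on the right. I run PnP on these points.

```bash
cat > t11.py <<'E'
from h import *
w=snap("wrist"); K,Rw,C=cam(w); s=status.observe()
L=[];U=[]
def q(xs,ys,z,px):
    L.extend([(xs,ys[0],z),(xs,ys[1],z),(-xs,ys[0],z),(-xs,ys[1],z)]); U.extend(px)
q(.089,(.109,-.109),.006,[(157,83),(474,94),(176,313),(441,323)])
q(.067,(.1,.036),.014,[(168,117),(263,121),(181,293),(263,296)])
q(.045,(-.045,-.091),.018,[(377,156),(442,159),(368,275),(429,277)])
L=np.array(L,float);U=np.array(U,float)
# restrained: tilt known 30 deg, plate pose = x,y,z,psi
def res(v): return (project(w,divR(v[3]).apply(L)+v[:3])-U).ravel()
r=least_squares(res,[.494,.377,.0745,.97]); v=r.x; print(v,np.degrees(v[3]),np.abs(r.fun).max(),np.round(r.fun.reshape(-1,2),1).tolist())
ok,rv,tv=cv2.solvePnP(L,U,K,None); Rd=Rw@cv2.Rodrigues(rv)[0]; X=Rw@tv.ravel()+C
print("pnp",X,"z",Rd[:,2],"fit z",divR(v[3]).apply([0,0,1]),"handle",v[:3]+divR(v[3]).apply([0,0,.04]),X+Rd@[0,0,.04])
np.save("div.npy",v)
E
python3 t11.py
```

```text
[0.49591216 0.37666562 0.07421629 0.93459736] 53.5484842822514 1.6667884531864274 [[-0.0, -0.1], [-0.6, -1.0], [-0.1, -0.2], [-0.8, -1.2], [0.7, 0.1], [-1.5, -0.9], [1.1, 0.3], [-0.1, 0.0], [0.4, 1.0], [1.7, 0.1], [-0.0, 0.9], [-0.8, 1.0]]
pnp [0.49592753 0.37669207 0.07408665] z [-0.29282343 -0.39687322  0.86991154] fit z [-0.29707117 -0.40217996  0.8660254 ] handle [0.48402931 0.36057842 0.10885731] [0.48421459 0.36081714 0.10888311]
```

```bash
cat > t12.py <<'E'
from h import *
v=np.load("div.npy"); D=divR(v[3]); zd=D.apply([0,0,1]); yd=D.apply([0,1,0]); xd=D.apply([1,0,0])
T=tcp(v[:3]+.04*zd,-zd); o=frame(-zd,-yd)
bot.servo_line(T+.05*zd,ori=o,vel=.2)
print(bot.servo_line(T,vel=.06,contact_N=8)); 
hand.gripper_to(0.0); s=status.observe(); print(s["width"],s["ft_force"],s["tcp_pos"]-T)
bot.servo_line(T+.04*zd,vel=.08); s=status.observe(); print(s["width"],s["ft_force"])
bot.servo_line(T+.04*zd+np.array([-.03,-.04,.14]),vel=.2)
P=box(0,0,.106)-[0,0,.019]
ol=down(BYAW-np.pi/2); print(bot.ik(P+[0,0,.15],ol))
bot.move_pose(P+[0,0,.15],ol)
bot.servo_line(P+[0,0,.05],vel=.15)
s=status.observe(); print(s["t"],s["width"],s["ft_force"],s["torque"])
w=snap("wrist","w12"); snap("side","s12")
print(spots(w,"handle")[:1],spots(w,"recess")[:1],spots(w,"divider")[:1],"want",box(0,0,.156),box(0,.068,.122),box(0,0,.116))
E
python3 t12.py
```

```text
False
0.010538010150672749 [-4.07894514 -3.49018584  3.62713458] [ 6.49144716e-05 -3.18583501e-05  7.47886826e-04]
0.010390473214272597 [ 0.29917292  0.85152669 -3.79999207]
[-1.00866821e-01  4.28050101e-03  1.27446734e+00 -4.44089210e-16
  1.86284481e+00  1.27794329e+00]
33.625 0.010304723481635624 [ 0.10316715 -0.2025879  -3.71425133] [ 0.04985142  0.00918299 -0.02073498]
[([0.5684, -0.0234, 0.1639], 0.66)] [([0.5503, 0.0408, 0.1233], 0.83)] [([0.5642, -0.0231, 0.1145], 0.62)] want [ 0.5649 -0.023   0.156 ] [0.55192499 0.04375065 0.122     ] [ 0.5649 -0.023   0.116 ]
```

View pics/w12.png

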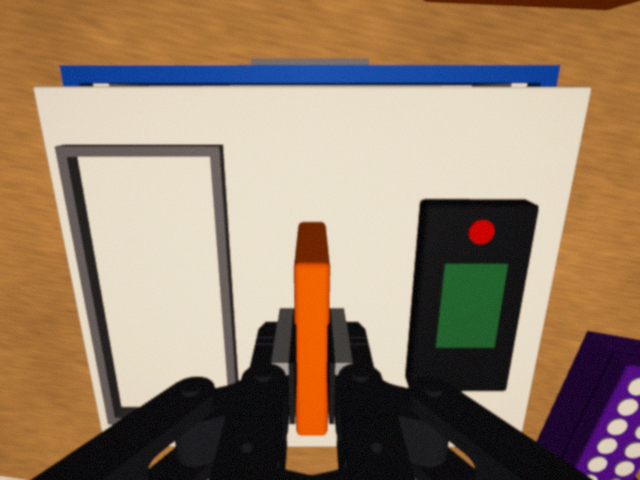

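Wrist view: the divider hangs level, its far edge at px (36,88)-(591,88). The box far rim is behind it at (62,66)-(558,66). I compare both in world coordinates.

```bash
python3 - <<'E'
from h import *
w=snap("wrist"); s=status.observe()
for n,px,z,off in (("rim",[(62,66),(558,66)],.08,.1),("div",[(36,88),(591,88)],.122,.089)):
    X=toplane(w,px,z)[:,:2]; e=X[0]-X[1]; yaw=np.arctan2(e[1],e[0])-np.pi/2
    print(n,np.linalg.norm(e),np.degrees(yaw),X.mean(0)-off*np.array([np.cos(yaw),np.sin(yaw)]))
    print(RB.inv().apply(np.c_[X,[z,z]]-BP).round(4).tolist())
E
```

```text
rim 0.23758694553229687 11.000264455287043 [ 0.56325269 -0.02306907]
[[0.0984, 0.119, 0.08], [0.0984, -0.1185, 0.08]]
div 0.21874220673683556 10.998910360405398 [ 0.56400341 -0.02442502]
[[0.0879, 0.1081, 0.122], [0.0878, -0.1106, 0.122]]
```

```bash
cat > t13.py <<'E'
from h import *
P=box(-.0005,.0013,.106)-[0,0,.019]
bot.servo_line(P+[0,0,.020],vel=.1)
f0=status.observe()["ft_force"]
print("hit",bot.servo_line(P-[0,0,.003],vel=.03,contact_N=6)); s=status.observe(); print(np.round(s["tcp_pos"]-P,4),s["ft_force"]-f0,s["torque"])
w=snap("wrist","w13"); print(spots(w,"divider")[:1],spots(w,"recess")[:1],s["t"])
E
python3 t13.py
```

```text
hit True
[-0.0002 -0.     -0.0009] [-0.81720441 -0.32113925  8.84822163] [ 0.01490293 -0.06350505  0.04045996]
[([0.5658, -0.0213, 0.0622], 0.96)] [([0.5479, 0.0406, 0.0723], 0.77)] 35.0333
```

Seated at the ledge height (-0.9 mm). Releasing it and going on to the case.

```bash
cat > t14.py <<'E'
from h import *
hand.gripper_to(.04); s=status.observe(); print(s["width"],s["ft_force"])
p=s["tcp_pos"]; bot.servo_line(p+[0,0,.05],vel=.12); bot.servo_line(p+[0,0,.18],vel=.3)
w=snap("wrist","w14"); print("div",spots(w,"divider")[:1],"rec",spots(w,"recess")[:1],spots(w,"handle")[:1])
print("want",box(0,0,.066),box(0,.068,.072),box(0,0,.106))
hand.gripper_to(.085)
t=np.array([.43,-.281,.22]); q=np.array(status.observe()["joints"]); 
bot.move_pose(t,best(t,np.radians(90)))
w=snap("wrist","w14b"); print(spots(w,"vial_case")); [print(rect(w,d["mask"],.048),d["conf"]) for d in trace(w,"vial_case")]
s=status.observe(); print(s["t"],s["joints"])
E
python3 t14.py
```

```text
0.040201677241639124 [-0.15137089  0.20150817  0.18733986]
div [([0.5635, -0.0239, 0.0638], 0.96)] rec [([0.5493, 0.0421, 0.0728], 0.93)] [([0.5643, -0.0236, 0.1125], 0.88)]
want [ 0.5649 -0.023   0.066 ] [0.55192499 0.04375065 0.072     ] [ 0.5649 -0.023   0.106 ]
[([0.3494, -0.3707, -0.0025], 0.92), ([0.1719, -0.3078, -0.0058], 0.76), ([0.4544, -0.283, 0.0004], 0.74)]
(array([ 0.1931, -0.3035]), -70.7, array([122.,  86.])) 0.74
(array([ 0.4577, -0.2813]), -0.0, array([119.,  50.])) 0.64
38.725 [-6.42764462e-01 -1.38855315e-01  1.44090029e+00  2.69151005e-04
  1.83908775e+00  9.25933752e-01]
```

```bash
cat > t15.py <<'E'
from h import *
T=np.array([.4577,-.2815,.016])
bot.servo_line(T+[0,0,.06],vel=.25)
print(bot.servo_line(T,vel=.08,contact_N=8)); hand.gripper_to(0.0); s=status.observe(); print(s["width"],s["ft_force"])
bot.servo_line(T+[0,0,.2],vel=.25); s=status.observe(); print(s["width"],s["ft_force"],s["t"])
# recess rim from w14.png
w=snap("wrist"); w["st"]={"tcp_pos":box(-.0005,.0013,.106)-[0,0,.019]+np.array([-.0002,0,.1791]),"tcp_rot":down(BYAW-np.pi/2)}
im=cv2.imread("pics/w14.png"); k=4000
def ortho(z):
    u=np.arange(-.1,.1,1/k); v=np.arange(-.12,.12,1/k); A,B=np.meshgrid(u,v)
    X=RB.apply(np.c_[A.ravel(),B.ravel(),np.full(A.size,z)])+BP; m=project(w,X).reshape(*A.shape,2).astype(np.float32)
    return cv2.remap(im,m[...,0],m[...,1],cv2.INTER_LINEAR)
O=ortho(.08); hsv=cv2.cvtColor(O,cv2.COLOR_BGR2HSV); g=((hsv[...,2]<150)&(hsv[...,1]<70)).astype(np.uint8); g[:520]=0
n,lab,st,_=cv2.connectedComponentsWithStats(g)
for i in np.argsort(-st[1:,4])[:4]+1:
    c,sz,a=cv2.minAreaRect(np.argwhere(lab==i)[:,::-1].astype(np.float32)); print("comp",st[i,4],np.array(c)/k-[.1,.12],np.array(sz)/k,a)
cv2.imwrite("pics/ortho.png",cv2.resize(O,None,fx=.6,fy=.6))
E
python3 t15.py
```

```text
False
0.04795714926625958 [0.10118433 0.46011477 4.14331147]
0.047797005726376414 [ 1.0803584   0.06051917 -2.11580915] 41.7333
comp 22774 [0.00025 0.0685 ] [0.0635 0.133 ] 90.0
comp 4048 [-0.01767069  0.09719791] [0.20467395 0.08637412] 29.109155654907227
comp 620 [-0.09961758  0.06487555] [0.10975029 0.00048573] 89.86919403076172
comp 495 [0.09133813 0.09339758] [0.01475212 0.00258294] 88.99491119384766
```

```bash
cat > t16.py <<'E'
from h import *
P=box(.0,.0683,.088)
o=best(P+[0,0,.12],BYAW+np.pi/2); bot.move_pose(P+[0,0,.13],o)
bot.servo_line(P+[0,0,.016],vel=.15); f0=status.observe()["ft_force"]
print("hit",bot.servo_line(P-[0,0,.003],vel=.03,contact_N=5)); s=status.observe(); print(np.round(s["tcp_pos"]-P,4),s["ft_force"]-f0,s["torque"],s["t"])
E
python3 t16.py
```

```text
hit True
[0.    0.    0.001] [-0.79939117  1.18125426  6.30256992] [-0.00261572  0.074393    0.02259391] 44.4917
```

```bash
cat > t17.py <<'E'
from h import *
hand.gripper_to(.060); p=status.observe()["tcp_pos"]
bot.servo_line(p+[0,0,.07],vel=.12); bot.servo_line(p+[0,0,.22],vel=.3)
a=snap("wrist","w17"); print("case",spots(a,"vial_case")[:2],"want",box(0,.0683,.072),"div",spots(a,"divider")[:1])
[print(rect(a,d["mask"],.12),d["conf"]) for d in trace(a,"vial_case")[:2]]
bot.servo_line(p+np.array([-.17,-.12,.25]),vel=.4)
s=snap("side","s17"); t=snap("top","t17")
print(spots(s,"vial_case")[:2],spots(s,"divider")[:1])
for q in ("jar","marker","beaker","spray_bottle","tip_box","tube_rack"): print(q,spots(t,q)[:2])
m=np.zeros((600,800,3),np.uint8); m[:300,:400]=cv2.resize(a["frame"],(400,300)); m[:300,400:]=cv2.resize(s["frame"][160:310,200:400],(400,300)); m[300:,:400]=cv2.resize(t["frame"],(400,300)); m[300:,400:]=cv2.resize(t["frame"][120:285,260:480],(400,300))
cv2.imwrite("pics/final.png",m[:,:,::-1]); print(status.observe()["t"],status.observe()["ft_force"])
E
python3 t17.py
```

```text
case [([0.5488, 0.0464, 0.0706], 0.91), ([0.3486, -0.3663, -0.0021], 0.87)] want [0.55186775 0.04404514 0.072     ] div [([0.5639, -0.0254, 0.0667], 0.66)]
(array([ 0.2935, -0.1945]), -79.0, array([32., 14.])) 0.66
(array([0.5523, 0.0443]), 11.1, array([122.,  50.])) 0.57
[([0.5484, 0.0452, 0.0703], 0.81), ([0.3452, -0.3683, -0.0008], 0.76)] [([0.5623, -0.0206, 0.0682], 0.94)]
jar [([0.542, -0.3546, 0.0031], 0.46)]
marker [([0.6577, -0.4555, -0.0014], 0.69)]
beaker [([0.3215, 0.2493, -0.0006], 0.93)]
spray_bottle [([0.7437, 0.2615, -0.0035], 0.56), ([0.775, 0.0793, 0.0005], 0.28)]
tip_box [([0.7649, -0.1127, -0.0006], 0.6)]
tube_rack [([0.7759, 0.0827, 0.0043], 0.86)]
47.525 [ 0.00496405 -0.90487672 -0.16054456]
```

View pics/final.png

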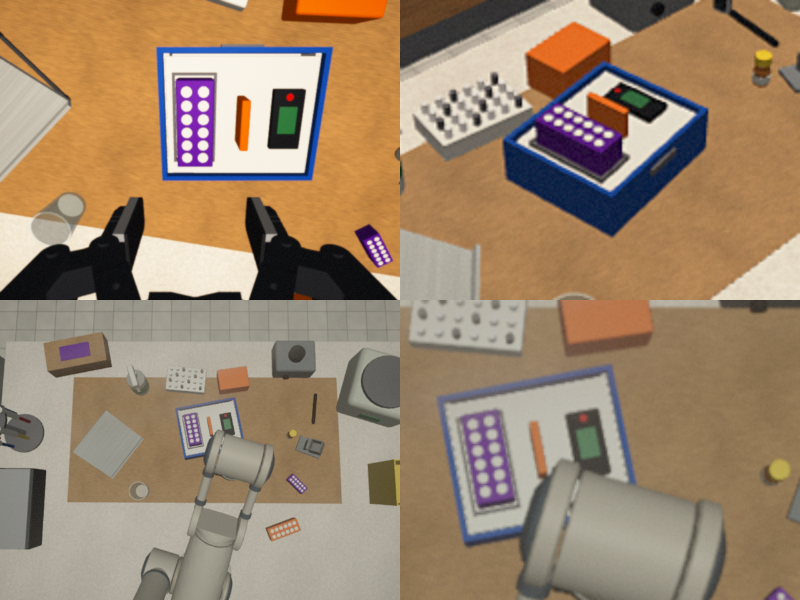

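The final picture shows the divider flat inside the box walls, the large purple case standing in the recess at px (195,120), and the bystanders in place. The gripper is clear of everything, so I hand in.

```bash
python3 -c "
from h import *
print(bot.job_done(), status.observe()['t'])"
```

```text
the job is handed in; nothing more can be done
the job is handed in; nothing more can be done
```

The blue transport box is packed in the order asked, and I handed the job in at about 47.5 s of the 72 s limit.

- **Canister:** drawn out along its leaning axis and laid in the V cradle, cap towards box +y. The close wrist picture showed it lying in both saddles.
- **Brick:** stood in its pocket. It met the floor 1.2 mm above the nominal height, below the ribs, and the wrist picture showed it inside them.
- **Divider:** seated within 1 mm of the ledge height, logger and handle up.
- **Vial case:** the larger purple one, stood in the recess within 1 mm of the floor height (the rim is 8 mm). Afterwards it measured 122 x 50 mm at 11.1°, matching the box's yaw of about 11°.
- **Bystanders:** the final pictures show all of them standing where they were. The robot was touching nothing at hand-in.

**Disagreements:**
- Box position estimates differed by up to about 4 mm between the point network and my rim fits. I used the wrist-camera fits, and all parts went in.
- After release, the network's points for the divider and case were off the expected places by up to about 4 mm, which is within its stated accuracy.
- The gripper read about 31.5 mm on the 36 mm canister and about 28 mm on the 30 mm brick. I took this as pad compliance, and both stayed put in the grip.

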